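Roll a spare roller home and lock its keeper

TASK

Roll the loose dark roller gently across the table with your hand, without lifting it or letting it shoot away, until it lies square along the stop and touches it or all but touches it. With the roller home, swing the keeper bar fully shut in front of it so that it cannot roll back, and leave the cup, the amber bottle and the loose cap alone.

Things in the scene. Friction and masses are not known exactly. Their poses are not given: they have to be found in the camera images.
- roller_center (a point): Centre of the roller: a solid dark rubber-covered cylinder with pale metal ends, 100 mm diameter, 130 mm long, 0.5 to 1 kg, lying on the table, so this point is 50 mm up. Too wide for many grippers to grasp; it rolls easily and runs on a few cm when a push ends.
- roller: The same roller; origin at its centre, y axis along its length (x and z turn with it as it rolls). At the start it lies 160 to 210 mm short of its home, in front of the stop, its axis within 0.1 rad of parallel to the stop.
- stop: Grey steel stop bracket fixed to the table. Origin on the table under the axis of a roller that is home; x axis level, into the stop; y level along the stop; z up. Upright plate 220 mm long, 64 mm high; the faces of its two black buffers lie at x = +50 mm, its foot ends at x = +100. The roller comes in from the open -x side. An 8 mm high strip along y = +135 mm (30 wide) carries the keeper's post.
- keeper_pivot (a point): Axis of the keeper's hinge, at the height of the bar's middle, 50 mm above the table (stop frame x = -62, y = +135 mm). The hinge is vertical.
- keeper_knob (a point): Middle of the black upright knob at the keeper bar's free end: 18 mm diameter, 56 to 106 mm above the table, 165 mm from the pivot. The steel bar is 12 mm thick, 41 to 59 mm above the table, and ends 5 mm past the knob. Shut, the knob is at x = -62, y = -30 mm in the stop's frame and the bar stands 6 mm clear of a roller that is home.
- keeper (a joint): Angle of the keeper bar: 0 = shut (parallel to the stop, in front of the roller, at its end stop); grows as it opens (clockwise from above); at 1.57 it points along the stop's -x axis, beside the roller's path. Starts at 1.55 to 1.8; limit 2.0. Light friction (about 0.5 N at the knob) holds it where it is left.
- cup: Small steel measuring cup, 65 mm wide, 66 mm high; origin at the centre of its underside. Leave alone.
- amber_bottle: Amber bottle with screw cap, 68 mm wide, 118 mm high; origin at the centre of its underside. Leave alone.
- loose_cap: Loose gold screw cap, 47 mm wide, 19 mm high; origin at the centre of its underside. Leave alone.

How it is judged:
By the outcome, as a careful person would: the job done as asked, in the order asked, and still so for the second after the job is handed in, with the robot touching nothing.
It also fails if it takes over 70 s, if anything falls off the work surface, if the arm or the gripper's body presses on something with over 40 N, if the wrist force passes 120 N, or if a joint passes its speed limit or range.

ROBOT

A 6-joint arm with a two-finger parallel gripper is mounted at the origin on a cart in front of the work surface, level with it; the furniture and walls round the work are solid. World frame = base frame: x ahead of the robot, y to its left, z up, the work surface at z = 0. Lengths are in m, angles in rad, forces in N, time in s.
With the tool pointing down it reaches from about 0.3 to 0.95 m from the base axis. Payload 3.1 kg.
Tool frame: the origin (TCP) lies at the centre of the arm's flange, where the gripper is bolted on; the fingertips stand 173 mm ahead of it and the grasp point (between the pads) lies 155 mm ahead of it (hold_point_z is the z of the grasp point in the tool frame, in m); z points along the fingers, y is the direction in which the jaws open and shut (so a half turn about z gives the same grasp; the last joint's range is limited). The gripper opens to 85 mm and grips with 20 to 120 N. Pads are 22 mm wide; open, the fingers measure 114 mm over their backs; the gripper's body (76 mm by 85 mm) begins 54 mm behind the grasp point. The pads swing forward as they close: fully open they stand 13 mm farther back than shut.
Start: joints at [1.14, 0.308, 1.634, -0, 1.2, -0.07], TCP at [0.221, 0.585, 0.405] pointing down, gripper open.
Joint ranges: [-3.06, 3.06], [-0.79, 1.96], [0.05, 2.63], [-1.19, 4.34], [0.05, 2.64], [-2.94, 2.94]. Speed limits (rad/s): [2.79, 2.79, 3.14, 3.14, 3.14, 3.14].

INTERFACE

Orientations are given as a unit quaternion [w, x, y, z].
In Python, from station import state, get_image, close_job, masks_of, pinpoint, hold_point_z gives the robot as it stands. The module is installed in compiled form; this text tells all that it offers.
- The arm moves only by the tool carry_out, never from a script. Its argument "deltas" is text: rows parted by semicolons, each of 7 numbers parted by spaces: the closure, from -1 (fully open) to 1 (shut), so that 0 is half open, then the shift along the tool's x, y, z in cm, then the turn, a rotation vector about the tool's x, y, z in rad. In form: fingers x y z wx wy wz; .... A call has 1 to 12 rows; each row shifts and turns the pose as measured when the row begins, along the tool's axes as they then stand; what a row does not reach is not made up. A row lasts 1/8 s, in which the tool goes at most 62.5 mm and 10.7 degrees, less where a joint would pass 70% of its speed; a pose out of reach is approached as far as the arm can. A call with a gripper value outside its range is refused whole. The fingers move at their own pace and stop on an object; the grip force is fixed at half the most. Time passes only in rows, so rows that do not move let the fingers close. It gives the time, the measured TCP pose, the force and the opening at its end, in the units of the state.
- state(): the state, without advancing time (a new reading comes with each control period).
- get_image(name): name is "scene" or "top"; returns a dict with "image" (480x640x3 uint8, red, green, blue), "fx", "fy", "cx", "cy" (pixels), "camera_from_world" (4x4, takes a point from world to camera coordinates). Camera axes: x right, y down, z forward; pixel columns grow to the right and rows downward; lengths in m; the calibration is good to about 2 mm. A picture is of the moment at which its call begins. There is no depth.
- close_job(): hands the job in, once; it reports no verdict.
Trained networks look in the newest picture that a camera, given by its name, has taken for a name from the list of things; names that differ only in an ending like _2 or _b are one class to them, and where a whole thing is asked for, a point or a joint stands for the part that bears it (a point fixed in the world has none). Each returns a list of dicts, best first, with "p" (0 to 1); they miss things now and then, are a little off and sometimes report something else, mostly with a low value. They report only what shows in the picture. A call takes as long as a camera call.
- masks_of(camera, query): "pixels" (480x640 bool, what is visible of it).
- pinpoint(camera, query): "at" ([x, y, z] in m, in the coordinates of the camera as it stood for that picture, good to about 4 mm: a listed point, or the origin of a listed thing).
The state is a dict: "clock": time; "joint_positions": joint angles; "joint_vel": joint speeds; "joint_torque": joint torques, N m; "tool_pos": TCP position; "tool_rot": TCP orientation; "contact_force": force on the tool from outside, world axes, zero at the start; "wrist_torque": the same for the moment, N m; "opening": opening from 0.0 (shut) to 1.0 (fully open).
Only numpy, scipy, OpenCV 4.12 (cv2) and the standard library are available. Lean on these libraries where they do the work, as an engineer would, in place of code of your own. Each camera call takes 0.05 s, during which the arm holds its last target.

## Working session

There is one attempt and no reset: what is moved stays moved. The work goes in short steps, Python scripts to look and compute and a tool call to move; the robot and the scene stay as the last step left them, time stands still between calls to the robot, and variables do not carry over. Pictures are saved under pics/ and viewed, and the job is handed in when it is done.

Besides the shell and the picture viewer there is one more tool, called as a command line: name --argument value ..., lists and objects as JSON in quotes. carry_out: Moves the arm, as the interface text tells. Its arguments: {"type":"object","properties":{"deltas":{"type":"string"}},"required":["deltas"]}

```bash
mkdir -p pics; cat > h.py <<'E'
import numpy as np,cv2
from station import *
def snap(n,f):
    d=get_image(n); cv2.imwrite('pics/'+f,d['image'][:,:,::-1]); return d
def pw(d,cam,q):
    T=np.linalg.inv(d['camera_from_world']); out=[]
    for r in pinpoint(cam,q)[:2]:
        out.append((round(r['p'],2),(T@np.r_[r['at'],1])[:3].round(4)))
    return out
E
python3 - <<'E'
from h import *
s=state();print(s)
for c in ['scene','top']:
    d=snap(c,c+'0.png'); print(c,d['fx'],np.array(d['camera_from_world']).round(3).tolist())
    for q in ['roller_center','roller','stop','keeper_pivot','keeper_knob','cup','amber_bottle','loose_cap']:
        print(q,pw(d,c,q))
E
```

```text
{'clock': 0.0, 'joint_positions': array([ 1.14032477e+00,  3.08998332e-01,  1.63517593e+00,  5.73484560e-06,
        1.19970768e+00, -6.97108267e-02]), 'joint_vel': array([-0.00178827,  0.00016317, -0.00105258,  0.00115464, -0.0021494 ,
        0.0010511 ]), 'joint_torque': array([ 3.82151129e-04, -4.15263283e+01, -2.76658326e+01, -2.24624125e-05,
        1.04418703e-02,  1.40297698e-05]), 'tool_pos': array([0.22047134, 0.58437255, 0.40345584]), 'tool_rot': array([-2.85877884e-04,  1.79404690e-01,  9.83774693e-01, -1.10837028e-03]), 'contact_force': array([ 0.62337071,  0.93451596, -0.11162776]), 'wrist_torque': array([ 0.0002232 ,  0.02636817, -0.02491694]), 'opening': 1.000608480894943}
scene 597.2341205579161 [[0.685, -0.728, 0.022, -0.354], [-0.431, -0.43, -0.794, 0.344], [0.587, 0.534, -0.608, 0.652], [0.0, 0.0, 0.0, 1.0]]
roller_center []
roller [(0.6, array([0.4954, 0.1858, 0.0457]))]
stop []
keeper_pivot [(0.6, array([0.6531, 0.1116, 0.0492]))]
keeper_knob [(0.6, array([0.6077, 0.2722, 0.0762]))]
cup [(0.6, array([0.7688, 0.1704, 0.0051]))]
amber_bottle [(0.75, array([ 0.7886, -0.0729, -0.0034]))]
loose_cap [(0.69, array([ 0.3821, -0.0424, -0.0015]))]
top 458.27269614027966 [[-0.01, -1.0, -0.025, 0.078], [-0.985, 0.014, -0.174, 0.598], [0.174, 0.023, -0.984, 0.822], [0.0, 0.0, 0.0, 1.0]]
roller_center []
roller [(0.63, array([0.4975, 0.1849, 0.0485]))]
stop []
keeper_pivot [(0.55, array([0.6489, 0.111 , 0.0506]))]
keeper_knob [(0.6, array([0.6085, 0.2697, 0.0791]))]
cup [(0.74, array([0.7749, 0.1703, 0.0012]))]
amber_bottle [(0.67, array([ 0.7862, -0.0698,  0.0013]))]
loose_cap [(0.75, array([ 0.3782, -0.0416, -0.0004]))]
```

View pics/scene0.png

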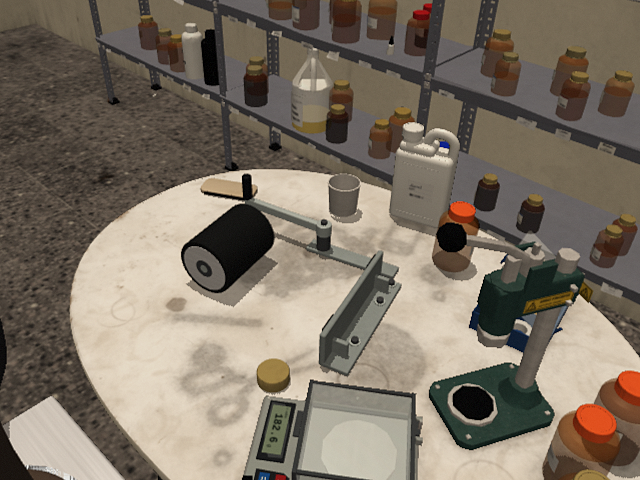

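View pics/top0.png

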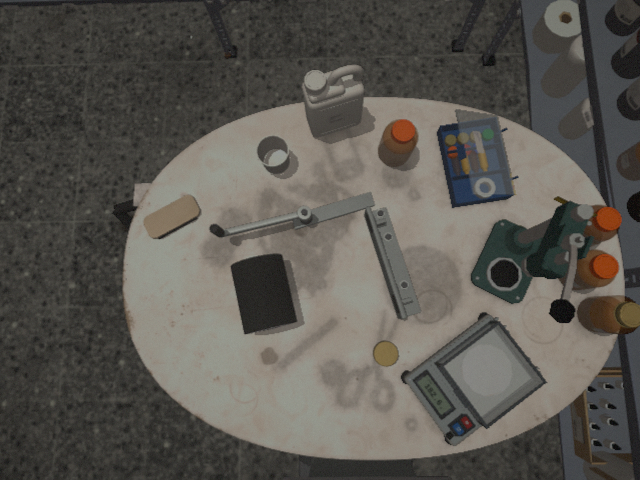

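Top view: the stop plate runs from about (372,210) to (410,315), the roller is at about (265,293), the knob at (217,231) and the pivot at (305,215). The cup (273,153) and the cap (386,353) lie clear of the roller's path. I'll zoom in to refine the stop frame.

```bash
python3 - <<'E'
from h import *
d=get_image('top');im=d['image'][:,:,::-1]
m=masks_of('top','stop');print([(x['p'],x['pixels'].sum()) for x in m])
c=im[180:340,220:440];cv2.imwrite('pics/topz.png',cv2.resize(c,None,fx=3.6,fy=3.6,interpolation=cv2.INTER_CUBIC))
d=get_image('scene');im=d['image'][:,:,::-1]
m=masks_of('scene','stop');print([(x['p'],x['pixels'].sum()) for x in m])
c=im[210:385,270:420];cv2.imwrite('pics/scz.png',cv2.resize(c,None,fx=3.4,fy=3.4,interpolation=cv2.INTER_CUBIC))
E
```

```text
[(0.73, np.int64(4529)), (0.28, np.int64(3968))]
[(0.57, np.int64(7397))]
```

View pics/topz.png

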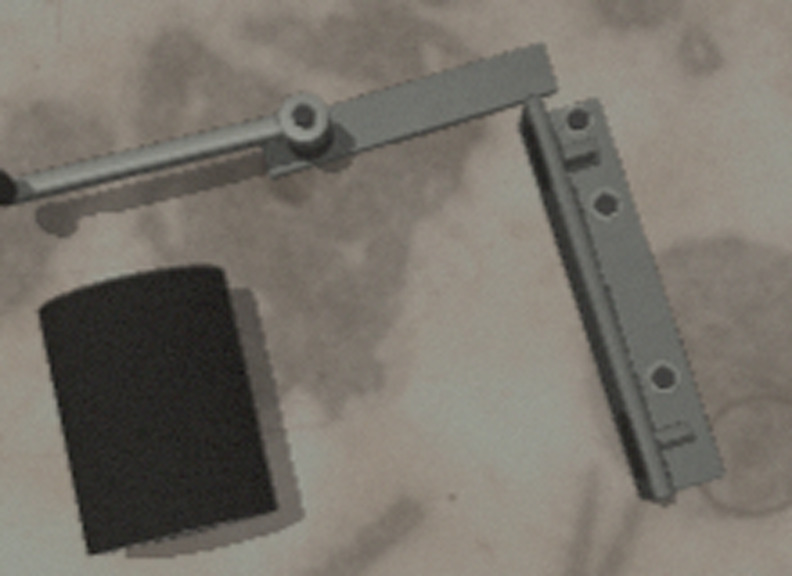

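View pics/scz.png

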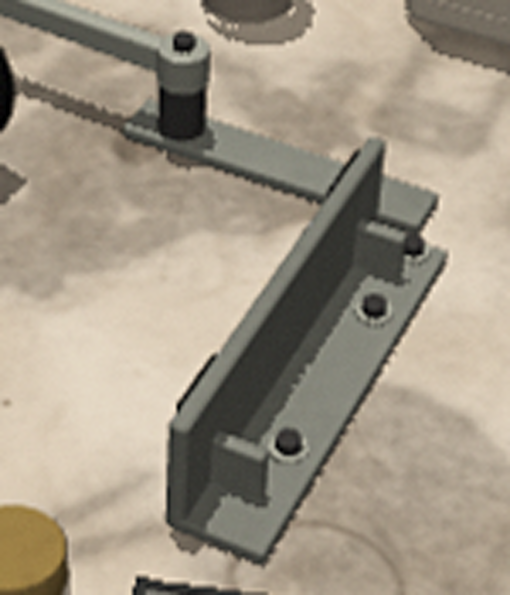

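```bash
cat >> h.py <<'E'
def ray(d,u,v,z):
    T=np.linalg.inv(d['camera_from_world']);r=T[:3,:3]@np.array([(u-d['cx'])/d['fx'],(v-d['cy'])/d['fy'],1]);o=T[:3,3]
    return (o+r*(z-o[2])/r[2])[:2]
def proj(d,p):
    q=np.array(d['camera_from_world'])@np.r_[p,1];return np.array([d['fx']*q[0]/q[2]+d['cx'],d['fy']*q[1]/q[2]+d['cy']])
E
python3 - <<'E'
from h import *
t=get_image('top');s=get_image('scene')
A=ray(t,386.7,207.2,.008);B=ray(t,420.8,311.1,.008)
C=ray(s,401.5,285.9,.008);D=ray(s,347.9,375.3,.008)
S1=ray(t,371.4,192.2,.008);S2=ray(t,374.7,205,.008);S3=ray(t,295,228.6,.008)
# plate top corners z=.064 outer/back
print('stripdir',np.degrees(np.arctan2(*(S2-S3)[::-1])))
for a,b in((A,B),(C,D)):
    y=a-b;L=np.linalg.norm(y);y/=L;x=np.array([y[1],-y[0]]);print(a,b,L,np.degrees(np.arctan2(y[1],y[0])),'O',(a+b)/2-.1*x)
    for P in((.651,.1112),): print('Ofrompivot',np.array(P)+.062*x-.135*y)
# top plate far/near top edge in top
print(S1,S2,S3)
for c,d in(('top',t),('scene',s)):
    for i in range(3): print(c,[ (q,pw(get_image(c),c,q)) for q in ['stop','keeper_pivot','roller']])
E
```

```text
stripdir -74.01897557924879
[ 0.66777739 -0.05553661] [ 0.45922816 -0.11462464] 0.21675833702242145 15.81896202422934 O [0.53624291 0.01113216]
Ofrompivot [0.53801386 0.01474725]
[ 0.66153066 -0.05811754] [ 0.45413176 -0.11862026] 0.21604370825652025 16.263101540087288 O [0.52982636 0.00762968]
Ofrompivot [0.53876492 0.01387433]
[ 0.69970863 -0.02548615] [ 0.67275512 -0.0314171 ] [0.62636253 0.13057554]
top [('stop', []), ('keeper_pivot', [(0.79, array([0.6447, 0.1139, 0.0543]))]), ('roller', [(0.86, array([0.4944, 0.1875, 0.0506]))])]
top [('stop', []), ('keeper_pivot', [(0.8, array([0.6444, 0.1082, 0.0508]))]), ('roller', [(0.86, array([0.4957, 0.1859, 0.0517])), (0.39, array([ 0.7846, -0.0774,  0.0026]))])]
top [('stop', [(0.19, array([0.6478, 0.1102, 0.0493]))]), ('keeper_pivot', [(0.57, array([0.6471, 0.1095, 0.0499]))]), ('roller', [(0.81, array([0.4957, 0.1818, 0.0475]))])]
scene [('stop', [(0.61, array([ 0.5314,  0.0153, -0.0056]))]), ('keeper_pivot', [(0.89, array([0.6487, 0.1089, 0.0457]))]), ('roller', [(0.95, array([0.4983, 0.1881, 0.0471]))])]
scene [('stop', [(0.88, array([ 0.5323,  0.0121, -0.0041]))]), ('keeper_pivot', [(0.71, array([0.6507, 0.1154, 0.05  ]))]), ('roller', [(0.98, array([0.4931, 0.1882, 0.0484]))])]
scene [('stop', [(0.92, array([ 0.5342,  0.0138, -0.0034]))]), ('keeper_pivot', [(0.71, array([0.6515, 0.112 , 0.0487]))]), ('roller', [(0.69, array([0.4948, 0.1837, 0.0469]))])]
```

Stop frame: O≈(0.535, 0.013), with Y at 16° in world. The roller sits at stop (-0.177, +0.009) and is about 0.08 rad off square. Pushing with the open jaws laid along the stop gives a wide, squaring pusher. I'll turn the tool first.

carry_out --deltas "-1 0 0 0 0 0 0.155;-1 0 0 0 0 0 0.155;-1 0 0 0 0 0 0.155;-1 0 0 0 0 0 0.155;-1 0 0 0 0 0 0.155;-1 0 0 0 0 0 0.155;-1 0 0 0 0 0 0"

```text
clock: 3.88
tool_pos: [0.2207, 0.5848, 0.4047]
tool_rot: [-0.0, 0.613, 0.79, -0.0]
contact_force: [-0.6, 0.8, 0.2]
opening: 1.0
```

```bash
cat >> h.py <<'E'
from scipy.spatial.transform import Rotation as R
O=np.array([.535,.013]);a=np.radians(16.);Y=np.array([np.cos(a),np.sin(a)]);X=np.array([Y[1],-Y[0]])
def st(p): p=np.array(p[:2])-O; return np.array([p@X,p@Y])
def to(x,y,z,rel=0.):
    s=state();q=s['tool_rot'];r=R.from_quat([q[1],q[2],q[3],q[0]])
    g=np.r_[O+x*X+y*Y,z]; dl=r.inv().apply(g-s['tool_pos'])*100
    b=a+rel; Rt=np.array([[-np.sin(b),np.cos(b),0],[np.cos(b),np.sin(b),0],[0,0,-1]])
    # tool x=-X rotated, y=Y
    Rt[0]=[-np.sin(b),np.cos(b),0];M=R.from_matrix(np.array([[-np.sin(b),np.cos(b),0],[np.cos(b),np.sin(b),0],[0,0,-1]]).T)
    w=(r.inv()*M).as_rotvec()
    print('t',round(s['clock'],2),'stop xy',st(s['tool_pos']).round(4),'z',s['tool_pos'][2].round(4),'delta cm',dl.round(2),'rot',w.round(3),'F',s['contact_force'].round(1),'op',round(s['opening'],2),'j',s['joint_positions'].round(2))
E
python3 -c "
from h import *
to(-.285,.009,.205)"
```

```text
t 3.88 stop xy [-0.6363 -0.1446] z 0.4047 delta cm [-34.68  16.34  19.97] rot [-0.    -0.    -0.028] F [-0.6  0.8  0.2] op 1.0 j [1.14 0.31 1.63 0.   1.2  0.89]
```

carry_out --deltas "-1 -4.3 2.0 2 0 0 -0.028;-1 -4.3 2.0 2 0 0 0;-1 -4.3 2.0 2 0 0 0;-1 -4.3 2.0 2 0 0 0;-1 -4.3 2.0 2 0 0 0;-1 -4.3 2.0 2 0 0 0;-1 -4.3 2.0 2 0 0 0;-1 -4.3 2.0 2 0 0 0;-1 0 0 0 0 0 0"

```text
clock: 5.0
tool_pos: [0.4804, 0.2954, 0.2424]
tool_rot: [-0.0, 0.589, 0.808, 0.006]
contact_force: [-0.2, 0.2, 0.1]
opening: 1.004
```

```bash
python3 -c "
from h import *
to(-.275,.009,.205)
d=snap('scene','s1.png');print([ (p,st(v)) for p,v in pw(d,'scene','roller')])
d=snap('top','t1.png');print([ (p,st(v)) for p,v in pw(d,'top','roller')])
"
```

```text
t 5.0 stop xy [-0.2865  0.0253] z 0.2424 delta cm [-1.13 -1.7   3.72] rot [ 0.009 -0.007  0.031] F [-0.2  0.2  0.1] op 1.0 j [0.47 0.4  1.89 0.01 0.85 0.16]
[(0.81, array([-0.1779853 ,  0.00692777]))]
[(0.75, array([-0.17862507,  0.01304092])), (0.19, array([-0.0616189 ,  0.13085351]))]
```

View pics/s1.png

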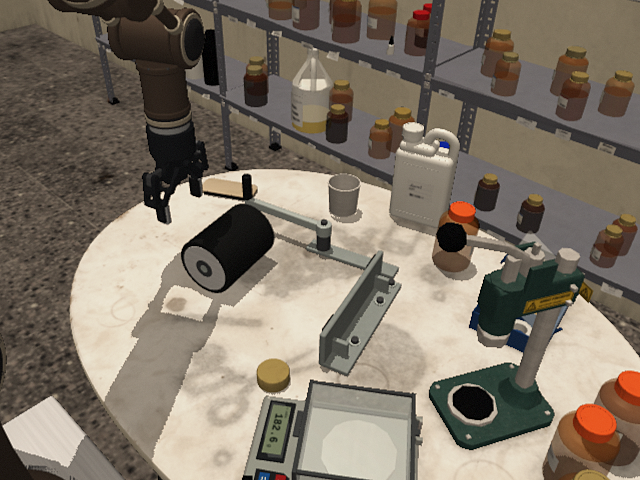

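The open gripper (pixels 150–205, 145–220) is behind the roller (228,248), and clear of the knob (247,187). Lowering it now.

carry_out --deltas "-1 0.2 -0.9 1.9 0.005 -0.004 0.016;-1 0.2 -0.9 1.9 0.005 -0.004 0.016;-1 0 0 0 0 0 0"

```text
clock: 5.58
tool_pos: [0.4571, 0.3002, 0.2051]
tool_rot: [0.0, 0.599, 0.801, 0.001]
contact_force: [-0.1, 1.1, -0.1]
opening: 1.0
```

```bash
python3 -c "
from h import *
to(-.24,.009,.205)
"
```

```text
t 5.58 stop xy [-0.2976  0.0043] z 0.2051 delta cm [-5.76  0.43  0.01] rot [ 0.002 -0.001  0.007] F [-0.1  1.1 -0.1] op 1.0 j [0.5  0.44 1.93 0.   0.77 0.22]
```

carry_out --deltas "-1 -1.5 0.15 0 0.002 0 0.007;-1 -1.5 0.15 0 0 0 0;-1 -1.0 0 0 0 0 0;-1 -0.5 0 0 0 0 0;-1 -0.5 0 0 0 0 0;-1 -0.5 0 0 0 0 0;-1 -0.5 0 0 0 0 0;-1 -0.5 0 0 0 0 0;-1 -0.5 0 0 0 0 0;-1 -0.5 0 0 0 0 0"

```text
clock: 6.82
tool_pos: [0.4834, 0.2252, 0.2071]
tool_rot: [0.001, 0.602, 0.799, 0.002]
contact_force: [0.3, 0.1, 0.1]
opening: 0.995
```

```bash
python3 -c "
from h import *
to(-.061,.009,.205)
d=snap('scene','s2.png');print([ (p,st(v)) for p,v in pw(d,'scene','roller')])
d=snap('top','t2.png');print([ (p,st(v)) for p,v in pw(d,'top','roller')])
"
```

```text
t 6.83 stop xy [-0.2182  0.0089] z 0.2071 delta cm [-15.72   0.     0.18] rot [ 0.004 -0.002  0.   ] F [0.3 0.1 0.1] op 0.99 j [0.35 0.41 1.97 0.   0.76 0.07]
[(0.65, array([-0.15107924,  0.00389393]))]
[(0.77, array([-0.1491646 ,  0.00948268]))]
```

View pics/t2.png

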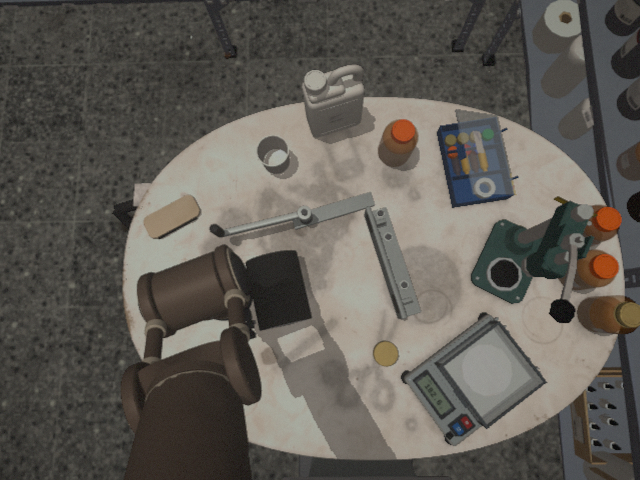

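The roller (280,290) is rolling ahead of the hand and squaring up. Carrying on at about 4–5 cm/s.

carry_out --deltas "-1 -0.6 0 0.05 0.002 -0.001 0;-1 -0.6 0 0.05 0.002 -0.001 0;-1 -0.6 0 0.05 0 0 0;-1 -0.6 0 0 0 0 0;-1 -0.6 0 0 0 0 0;-1 -0.6 0 0 0 0 0;-1 -0.6 0 0 0 0 0;-1 -0.6 0 0 0 0 0;-1 -0.5 0 0 0 0 0;-1 -0.5 0 0 0 0 0;-1 -0.5 0 0 0 0 0;-1 -0.4 0 0 0 0 0"

```text
clock: 8.52
tool_pos: [0.5032, 0.1567, 0.2056]
tool_rot: [0.0, 0.602, 0.799, -0.0]
contact_force: [-0.8, -0.4, 0.1]
opening: 1.0
```

```bash
python3 -c "
from h import *
to(-.061,.009,.205)
d=snap('scene','s3.png');print([ (p,st(v)) for p,v in pw(d,'scene','roller')])
d=snap('top','t3.png');print([ (p,st(v)) for p,v in pw(d,'top','roller')])
"
```

```text
t 8.53 stop xy [-0.1469  0.009 ] z 0.2056 delta cm [-8.59 -0.    0.06] rot [0.    0.001 0.001] F [-0.8 -0.4  0.1] op 1.0 j [ 0.22  0.41  1.98 -0.    0.76 -0.06]
[(0.61, array([-0.08132596,  0.00553072]))]
[(0.69, array([-0.07514701,  0.00313476]))]
```

View pics/t3.png

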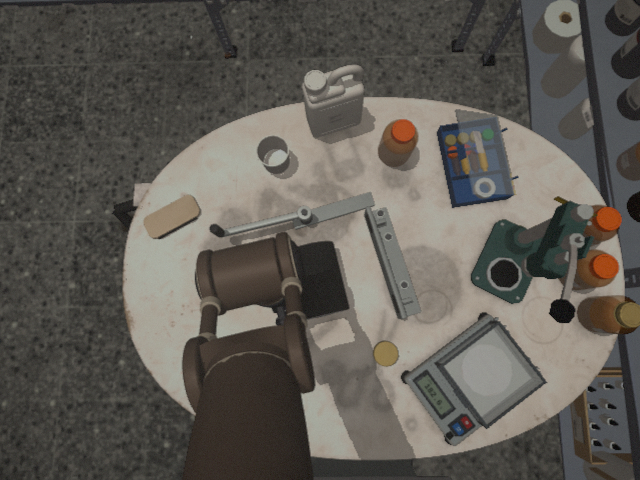

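carry_out --deltas "-1 -0.5 0 0 0 0 0;-1 -0.5 0 0 0 0 0;-1 -0.5 0 0 0 0 0;-1 -0.5 0 0 0 0 0;-1 -0.5 0 0 0 0 0;-1 -0.5 0 0 0 0 0;-1 -0.5 0 0 0 0 0;-1 -0.4 0 0 0 0 0;-1 -0.4 0 0 0 0 0;-1 -0.4 0 0 0 0 0;-1 -0.4 0 0 0 0 0;-1 -0.4 0 0 0 0 0"

```text
clock: 10.22
tool_pos: [0.5191, 0.1009, 0.2056]
tool_rot: [-0.0, 0.602, 0.799, 0.0]
contact_force: [0.0, 0.6, 0.1]
opening: 1.004
```

```bash
python3 -c "
from h import *
to(-.061,.009,.205)
d=snap('scene','s4.png');print([ (p,st(v)) for p,v in pw(d,'scene','roller')])
d=snap('top','t4.png');print([ (p,st(v)) for p,v in pw(d,'top','roller')])
"
```

```text
t 10.22 stop xy [-0.0888  0.009 ] z 0.2056 delta cm [-2.78  0.    0.06] rot [ 0. -0.  0.] F [0.  0.6 0.1] op 1.0 j [ 0.11  0.41  1.97  0.    0.76 -0.17]
[(0.75, array([-0.02377697,  0.00016002]))]
[(0.9, array([-0.01977859,  0.00140619]))]
```

View pics/t4.png

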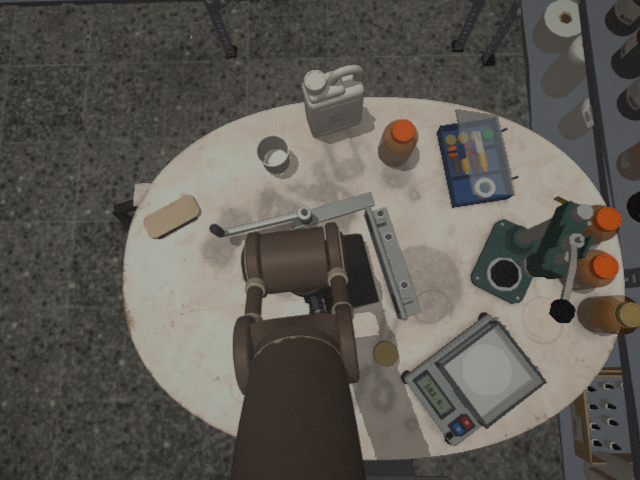

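View pics/s4.png

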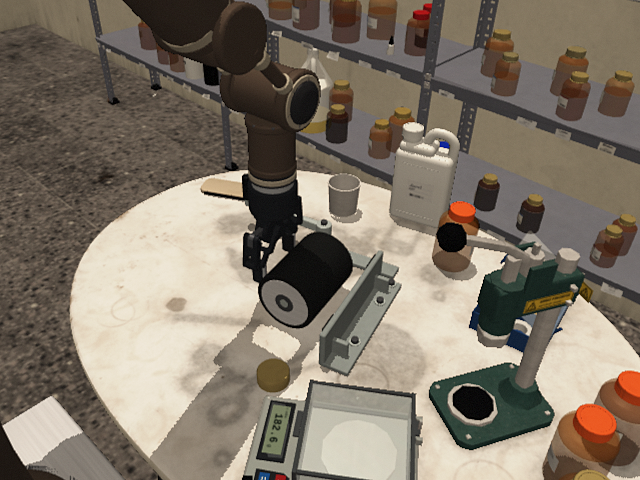

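carry_out --deltas "-1 -0.3 0 0 0 0 0;-1 -0.3 0 0 0 0 0;-1 -0.3 0 0 0 0 0;-1 -0.3 0 0 0 0 0;-1 -0.3 0 0 0 0 0;-1 -0.25 0 0 0 0 0;-1 -0.25 0 0 0 0 0"

```text
clock: 11.3
tool_pos: [0.5248, 0.0808, 0.2056]
tool_rot: [-0.0, 0.602, 0.799, 0.0]
contact_force: [1.0, 0.2, -0.2]
opening: 1.001
```

```bash
python3 -c "
from h import *
to(-.061,.009,.205)
d=snap('scene','s5.png');print([ (p,st(v)) for p,v in pw(d,'scene','roller')])
cv2.imwrite('pics/s5z.png',cv2.resize(d['image'][200:400,220:420,::-1],None,fx=2.9,fy=2.9))
d=snap('top','t5.png');print([ (p,st(v)) for p,v in pw(d,'top','roller')])
"
```

```text
t 11.3 stop xy [-0.068   0.0089] z 0.2056 delta cm [-0.7   0.01  0.06] rot [-0.    -0.001  0.   ] F [ 1.   0.2 -0.2] op 1.0 j [ 0.07  0.41  1.97  0.    0.76 -0.21]
[(0.83, array([-3.44780095e-03, -5.16584217e-05]))]
[(0.95, array([ 0.00330998, -0.00042897]))]
```

View pics/s5z.png

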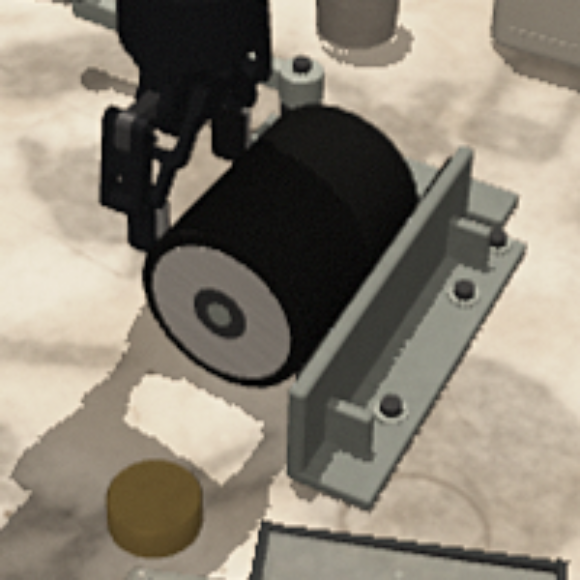

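Nearly home. I'll creep forward until I feel contact.

carry_out --deltas "-1 -0.2 0 0 0 0 0;-1 -0.2 0 0 0 0 0;-1 0 0 0 0 0 0"

```text
clock: 11.88
tool_pos: [0.5258, 0.0773, 0.2056]
tool_rot: [-0.001, 0.602, 0.799, 0.0]
contact_force: [0.3, 0.7, 0.9]
opening: 0.995
```

carry_out --deltas "-1 -0.15 0 0 0 0 0;-1 0 0 0 0 0 0"

```text
clock: 12.12
tool_pos: [0.5259, 0.0764, 0.2057]
tool_rot: [-0.002, 0.602, 0.798, 0.0]
contact_force: [-1.6, 1.6, 0.6]
opening: 0.998
```

carry_out --deltas "-1 -0.15 0 0 0 0 0;-1 0 0 0 0 0 0"

```text
clock: 12.38
tool_pos: [0.526, 0.0755, 0.2059]
tool_rot: [-0.003, 0.603, 0.798, 0.001]
contact_force: [-2.2, 1.9, 1.0]
opening: 0.999
```

```bash
python3 -c "
from h import *
to(-.061,.009,.205)
d=snap('scene','s6.png');print([ (p,st(v)) for p,v in pw(d,'scene','roller')])
d=snap('top','t6.png');print([ (p,st(v)) for p,v in pw(d,'top','roller')])
"
```

```text
t 12.38 stop xy [-0.0626  0.0086] z 0.2059 delta cm [-0.16  0.04  0.09] rot [-0.002 -0.005 -0.003] F [-2.2  1.9  1. ] op 1.0 j [ 0.06  0.41  1.97  0.01  0.77 -0.22]
[(0.67, array([ 0.00107082, -0.00061914])), (0.51, array([-0.06217528,  0.13798306]))]
[(0.87, array([0.00219955, 0.00186601]))]
```

carry_out --deltas "-1 -0.2 0 0 0.002 0.005 0;-1 0 0 0 0 0 0"

```text
clock: 12.82
tool_pos: [0.5264, 0.074, 0.2059]
tool_rot: [-0.006, 0.603, 0.797, 0.002]
contact_force: [-2.0, 2.4, 2.0]
opening: 1.001
```

carry_out --deltas "-1 -0.25 0 0 0.002 0.005 0;-1 0 0 0 0 0 0"

```text
clock: 13.08
tool_pos: [0.5268, 0.072, 0.2059]
tool_rot: [-0.01, 0.604, 0.797, 0.003]
contact_force: [-1.3, 2.5, 1.6]
opening: 1.0
```

```bash
python3 -c "
from h import *
to(-.061,.009,.205)
d=snap('scene','s7.png')
cv2.imwrite('pics/s7z.png',cv2.resize(d['image'][200:400,220:420,::-1],None,fx=2.9,fy=2.9))
"
```

```text
t 13.07 stop xy [-0.0589  0.0084] z 0.2059 delta cm [0.21 0.06 0.09] rot [-0.008 -0.019 -0.005] F [-1.3  2.5  1.6] op 1.0 j [ 0.05  0.41  1.96  0.02  0.78 -0.24]
```

View pics/s7z.png

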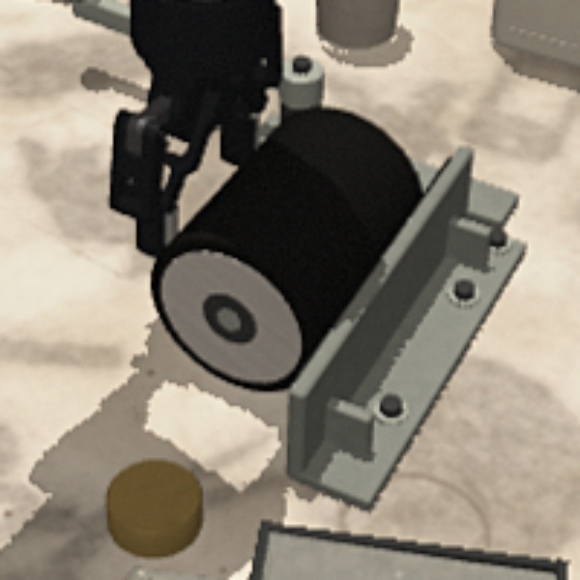

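The tool is held at about 3 N and starts to tilt, so the roller is against the buffers. Backing off slowly.

carry_out --deltas "-1 0.2 0 0 0 0 0;-1 0.2 0 0 0 0 0;-1 0.3 0 0 0 0 0;-1 0.5 0 0 0 0 0;-1 1 0 0 0 0 0;-1 2 0 0 0 0 0;-1 3 0 0 0 0 0;-1 3 0 0 0 0 0"

```text
clock: 14.12
tool_pos: [0.499, 0.1714, 0.2071]
tool_rot: [-0.007, 0.604, 0.797, 0.002]
contact_force: [0.6, -0.1, -0.5]
opening: 1.0
```

```bash
python3 -c "
from h import *
to(-.20,.0,.30)
d=snap('scene','s8.png');
for i in range(3): print([ (p,st(v)) for p,v in pw(get_image('scene'),'scene','roller')],[ (p,st(v)) for p,v in pw(get_image('top'),'top','roller')])
cv2.imwrite('pics/s8z.png',cv2.resize(d['image'][200:400,220:420,::-1],None,fx=2.9,fy=2.9))
t=snap('top','t8.png')
cv2.imwrite('pics/t8z.png',cv2.resize(t['image'][180:340,280:440,::-1],None,fx=3.6,fy=3.6))
"
```

```text
t 14.12 stop xy [-0.1622  0.0091] z 0.2071 delta cm [ 3.91 -0.97 -9.23] rot [-0.005 -0.014 -0.005] F [ 0.6 -0.1 -0.5] op 1.0 j [ 0.24  0.4   1.98  0.02  0.77 -0.04]
[(0.77, array([ 0.00060155, -0.0029813 ]))] [(0.67, array([ 0.00417442, -0.00140506]))]
[(0.62, array([-0.00078383, -0.00091957]))] [(0.79, array([ 0.00155007, -0.00221298]))]
[(0.65, array([ 0.00222364, -0.00167792]))] [(0.93, array([ 0.00255233, -0.00270844]))]
```

View pics/s8z.png

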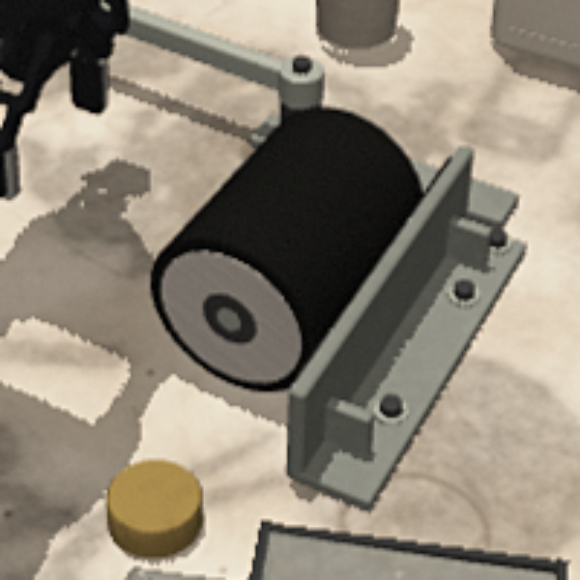

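View pics/t8z.png

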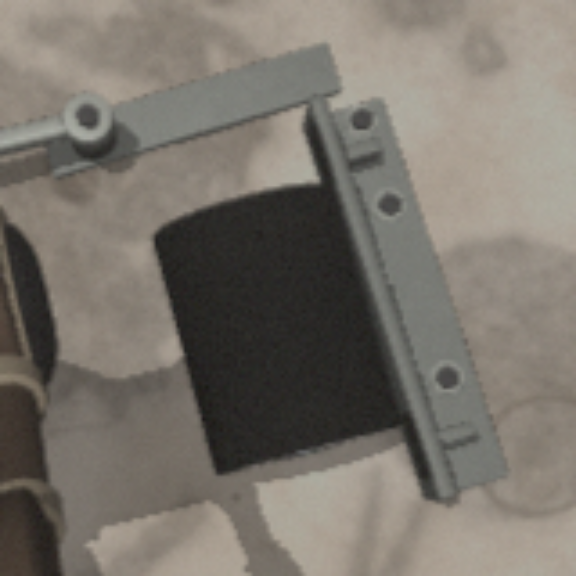

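The roller is home and square: same pixels as when pressed, with the network giving x≈+0.001–0.002. Next I'll raise the hand, shut the fingers and go round to the outside of the knob.

carry_out --deltas "-1 1 0 -2 0 0 0;-1 1 0 -3 0 -0.01 0;1 1 0 -3 0 0 0;1 1 0 -3 0 0 0;1 1 0 -1 0 0 0;1 0 0 0 0 0 0"

```text
clock: 15.58
tool_pos: [0.4863, 0.2174, 0.3293]
tool_rot: [-0.004, 0.605, 0.796, -0.002]
contact_force: [-0.2, 0.2, -0.2]
opening: 0.142
```

```bash
python3 -c "
from h import *
to(-.235,.19,.32)
for i in range(3):
  for c in('scene','top'):print(c,[ (p,st(v),v[2]) for p,v in pw(get_image(c),c,'keeper_knob')],[ (p,st(v)) for p,v in pw(get_image(c),c,'keeper_pivot')])
"
```

```text
t 15.57 stop xy [-0.2099  0.0095] z 0.3293 delta cm [ 2.64 18.04  0.79] rot [-0.008 -0.004 -0.008] F [-0.2  0.2 -0.2] op 0.14 j [0.34 0.22 1.91 0.01 1.02 0.06]
scene [(0.74, array([-0.225917 ,  0.1441555]), np.float64(0.0748))] [(0.77, array([-0.06253291,  0.13746143]))]
top [(0.85, array([-0.2265885 ,  0.14580447]), np.float64(0.0824)), (0.38, array([-0.06091637,  0.13294072]), np.float64(0.0501))] [(0.59, array([-0.06018766,  0.13366804]))]
scene [(0.89, array([-0.22562931,  0.1433448 ]), np.float64(0.0739))] [(0.72, array([-0.06172291,  0.1370211 ]))]
top [(0.6, array([ 0.01047567, -0.16373011]), np.float64(-0.0003)), (0.58, array([-0.2293238 ,  0.14388403]), np.float64(0.0816))] [(0.56, array([-0.06189384,  0.13062026]))]
scene [(0.84, array([-0.22598834,  0.14136715]), np.float64(0.0751))] [(0.73, array([-0.06574608,  0.13859085]))]
top [(0.58, array([-0.22783814,  0.1461628 ]), np.float64(0.0809))] [(0.64, array([-0.06271451,  0.13428857])), (0.61, array([-0.0849305 ,  0.27340111]))]
```

carry_out --deltas "1 0.4 3.5 0 -0.008 0 -0.008;1 0.4 3.5 0 0 -0.004 0;1 0.4 3.5 0 0 0 0;1 0.3 3.5 0 0 0 0;1 0.3 3.0 0 0 0 0;1 0 0 0 0 0 0"

```text
clock: 17.52
tool_pos: [0.6486, 0.2824, 0.327]
tool_rot: [-0.001, 0.602, 0.799, -0.001]
contact_force: [-1.0, 0.5, -0.9]
opening: 0.002
```

```bash
python3 -c "
from h import *
to(-.2285,.19,.243,-0.05)
d=snap('scene','s9.png')
"
```

```text
t 17.52 stop xy [-0.2276  0.1834] z 0.327 delta cm [0.09 0.68 8.4 ] rot [-0.003  0.     0.05 ] F [-1.   0.5 -0.9] op 0.0 j [ 0.35  0.54  1.48 -0.    1.13  0.07]
```

View pics/s9.png

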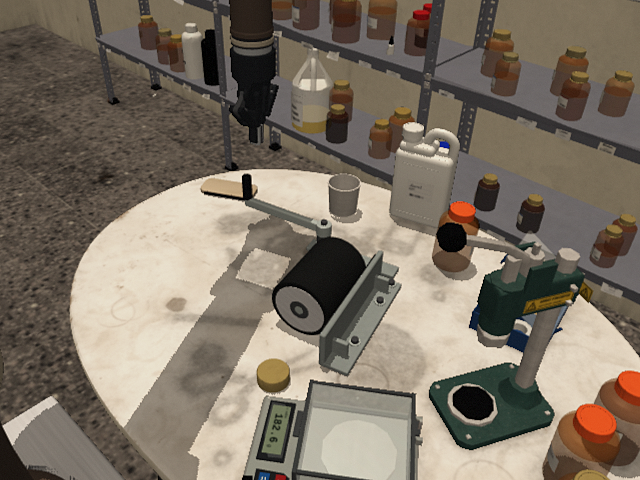

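The closed fingers hang above (255,135), behind the knob (247,187); the roller is still against the stop. Lowering behind the knob.

carry_out --deltas "1 0 0.5 1.5 0 0 0.05;1 0 0.2 2 0 0 0;1 0 0 2 0 0 0;1 0 0 2 0 0 0;1 0 0 0.7 0 0 0;1 0 0 0 0 0 0"

```text
clock: 18.32
tool_pos: [0.6495, 0.2822, 0.2386]
tool_rot: [-0.003, 0.621, 0.784, -0.006]
contact_force: [0.5, -0.1, -0.3]
opening: 0.003
```

```bash
cat >> h.py <<'E'
def arc(phi,rel,z=.243,r=.167):
    to(-.062-r*np.sin(phi),.135-r*np.cos(phi),z,rel)
E
python3 -c "
from h import *
arc(1.62+.145,-.05)
d=snap('scene','s10.png')
"
```

```text
t 18.32 stop xy [-0.2272  0.1843] z 0.2386 delta cm [-0.22 -1.7  -0.42] rot [-0.013  0.002  0.001] F [ 0.5 -0.1 -0.3] op 0.0 j [ 0.35  0.64  1.51 -0.    1.01  0.12]
```

View pics/s10.png

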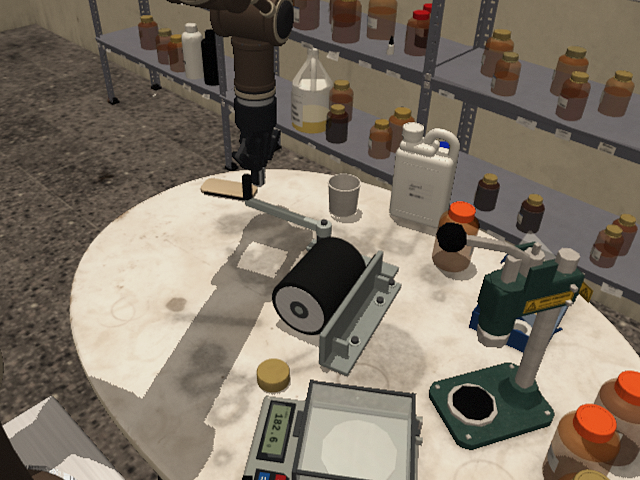

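carry_out --deltas "1 0 -0.5 -0.2 -0.013 0 0;1 -0.1 -0.6 -0.2 0 0 0;1 -0.1 -0.6 0 0 0 0;1 0.16 -1.66 0 0 0 -0.1;1 0.16 -1.66 0 0 0 -0.1;1 0.16 -1.66 0 0 0 -0.1;1 0 0 0 0 0 0"

```text
clock: 19.25
tool_pos: [0.5837, 0.2644, 0.248]
tool_rot: [0.004, 0.494, 0.87, 0.004]
contact_force: [0.9, 0.1, -0.0]
opening: -0.003
```

```bash
python3 -c "
from h import *
d=snap('scene','s11.png')
for c in('scene','top'):
  for p,v in pw(get_image(c),c,'keeper_knob')[:1]:
    k=st(v);print(c,p,k,'theta',np.arctan2(-.062-k[0],.135-k[1]))
arc(1.29+.145,.28)
"
```

```text
scene 0.91 [-0.22007292  0.09306552] theta 1.3114836765200713
top 0.77 [-0.22430316  0.09355031] theta 1.3207564914691947
t 19.5 stop xy [-0.2282  0.1179] z 0.2482 delta cm [ 0.07 -0.56  0.51] rot [ 0.013  0.004 -0.021] F [-0.4 -0.5 -0. ] op 0.0 j [ 0.36  0.51  1.69 -0.    0.92 -0.18]
```

View pics/s11.png

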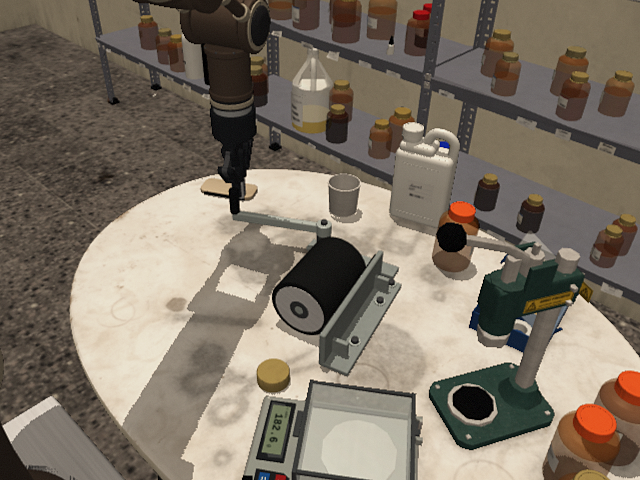

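The bar follows; the knob is now at (236,208) and θ≈1.31. Continuing along the arc.

carry_out --deltas "1 0.16 -1.66 0.3 0.013 0.004 -0.11;1 0.16 -1.66 0.1 0 0 -0.11;1 0.16 -1.66 0.1 0 0 -0.1;1 0.16 -1.66 0.1 0 0 -0.1;1 0.16 -1.66 0.1 0 0 -0.1;1 0 0 0 0 0 0"

```text
clock: 20.25
tool_pos: [0.5233, 0.2151, 0.242]
tool_rot: [0.003, 0.248, 0.969, 0.003]
contact_force: [0.6, 0.2, -0.2]
opening: 0.005
```

```bash
python3 -c "
from h import *
for c in('scene','top'):
  for p,v in pw(get_image(c),c,'keeper_knob')[:1]:
    k=st(v);th=np.arctan2(-.062-k[0],.135-k[1]);print(c,p,k,'theta',th)
s=st(state()['tool_pos']);f=np.arctan2(-.062-s[0],.135-s[1]);print('phi',f)
arc(f,1.57-f+.145)
"
```

```text
scene 0.82 [-0.18472574  0.02550535] theta 0.8423130316493568
top 0.75 [-0.1854007   0.02351426] theta 0.8360811965475342
phi 0.9893749116583888
t 20.45 stop xy [-0.1981  0.0456] z 0.2424 delta cm [ 0.41  0.09 -0.06] rot [0.009 0.006 0.066] F [ 0.4 -0.2 -0. ] op -0.01 j [ 0.31  0.4   1.88  0.    0.85 -0.76]
```

carry_out --deltas "1 0.28 -1.6 0 0.009 0.006 -0.08;1 0.25 -1.6 0.05 0 0 -0.08;1 0.2 -1.6 0.05 0 0 -0.09;1 0.2 -1.6 0.05 0 0 -0.09;1 0 0 0 0 0 0"

```text
clock: 21.08
tool_pos: [0.495, 0.1619, 0.2419]
tool_rot: [0.003, 0.077, 0.997, 0.001]
contact_force: [0.6, 0.4, -0.5]
opening: 0.001
```

```bash
python3 -c "
from h import *
d=snap('scene','s12.png')
for c in('scene','top'):
  for p,v in pw(get_image(c),c,'keeper_knob')[:1]:
    k=st(v);th=np.arctan2(-.062-k[0],.135-k[1]);print(c,p,k,'theta',th)
s=st(state()['tool_pos']);f=np.arctan2(-.062-s[0],.135-s[1]);print('phi',f)
arc(f,1.57-f+.145)
"
```

```text
scene 0.63 [-0.13579354 -0.01318083] theta 0.4620435561082558
phi 0.6131948860243417
t 21.32 stop xy [-0.1548  0.0031] z 0.242 delta cm [ 0.56  0.1  -0.11] rot [0.003 0.006 0.039] F [-0.4 -0.2 -0.2] op -0.0 j [ 0.23  0.33  1.99  0.    0.82 -1.19]
```

View pics/s12.png

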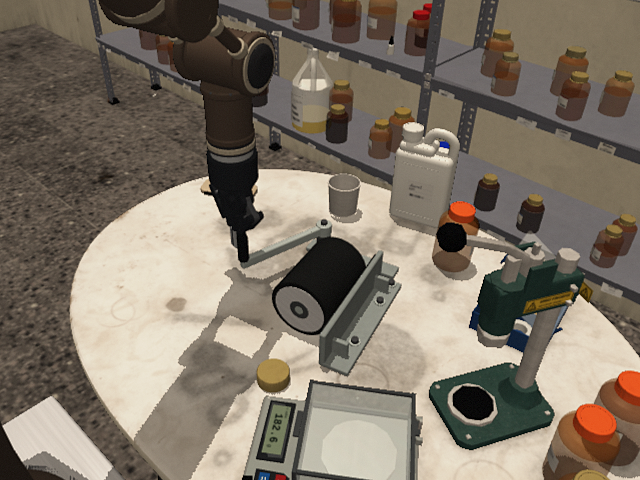

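carry_out --deltas "1 0.35 -1.4 0 0 0.006 -0.07;1 0.3 -1.4 0.05 0 0 -0.08;1 0.3 -1.2 0.05 0 0 -0.07;1 0.2 -0.8 0 0 0 -0.05;1 0 0 0 0 0 0"

```text
clock: 21.95
tool_pos: [0.4837, 0.1172, 0.242]
tool_rot: [0.003, -0.063, 0.998, 0.003]
contact_force: [-0.2, 0.6, -0.3]
opening: 0.004
```

```bash
python3 -c "
from h import *
d=snap('scene','s13.png')
for c in('scene','top'):
  for p,v in pw(get_image(c),c,'keeper_knob')[:1]:
    k=st(v);th=np.arctan2(-.062-k[0],.135-k[1]);print(c,p,k,'theta',th)
s=st(state()['tool_pos']);f=np.arctan2(-.062-s[0],.135-s[1]);print('phi',f)
arc(.145,1.57)
"
```

```text
scene 0.71 [-0.09451858 -0.02959355] theta 0.19505693838681995
phi 0.3264966341540441
t 22.2 stop xy [-0.1147 -0.0206] z 0.2419 delta cm [ 0.52 -2.97 -0.13] rot [ 0.004  0.007 -0.151] F [ 0.4 -0.6  0.2] op -0.0 j [ 0.15  0.29  2.04  0.01  0.8  -1.55]
```

View pics/s13.png

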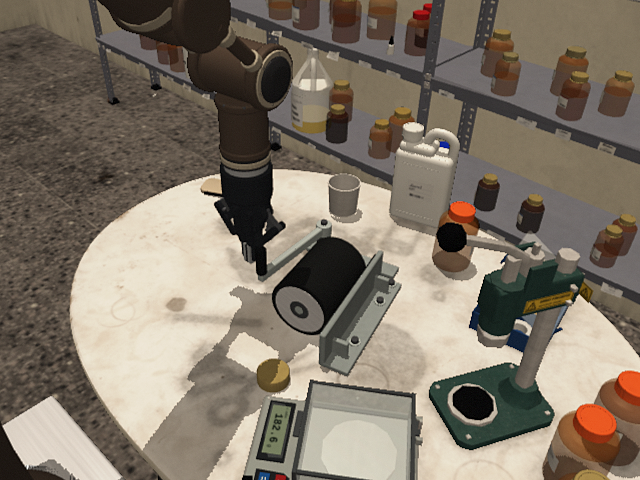

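carry_out --deltas "1 0.12 -0.6 0 0 0.007 -0.03;1 0.12 -0.6 0 0 0 -0.03;1 0.1 -0.5 0 0 0 -0.03;1 0.1 -0.4 0 0 0 -0.03;1 0 -0.3 0 0 0 -0.02;1 0 0 0 0 0 0"

```text
clock: 22.95
tool_pos: [0.4841, 0.0947, 0.2418]
tool_rot: [0.001, -0.136, 0.991, 0.003]
contact_force: [-0.8, 0.0, 0.4]
opening: -0.001
```

```bash
python3 -c "
from h import *
d=snap('scene','s14.png')
for c in('scene','top'):
  for p,v in pw(get_image(c),c,'keeper_knob')[:1]:
    k=st(v);th=np.arctan2(-.062-k[0],.135-k[1]);print(c,p,k,'theta',th)
arc(.145,1.57)
"
```

```text
scene 0.7 [-0.07159331 -0.02982144] theta 0.0581386465145078
t 23.2 stop xy [-0.0927 -0.0265] z 0.2418 delta cm [ 0.37 -0.66 -0.12] rot [ 0.006  0.002 -0.006] F [ 0.4 -0.3 -0.2] op 0.0 j [ 0.1   0.29  2.05  0.01  0.81 -1.75]
```

About 7–9 mm left. I'll creep forward until the force rises.

carry_out --deltas "1 0 -0.3 0 0 0 0;1 0 -0.25 0 0 0 0;1 0 0 0 0 0 0"

```text
clock: 23.58
tool_pos: [0.4854, 0.0893, 0.2418]
tool_rot: [0.0, -0.136, 0.991, 0.003]
contact_force: [-0.2, -1.2, 0.1]
opening: -0.001
```

carry_out --deltas "1 0 -0.2 0 0 0 0;1 0 0 0 0 0 0"

```text
clock: 23.82
tool_pos: [0.4859, 0.0872, 0.2418]
tool_rot: [0.0, -0.136, 0.991, 0.003]
contact_force: [0.1, 0.2, 0.6]
opening: 0.003
```

carry_out --deltas "1 0 -0.2 0 0 0 0;1 0 0 0 0 0 0"

```text
clock: 24.08
tool_pos: [0.4865, 0.0851, 0.2417]
tool_rot: [0.0, -0.136, 0.991, 0.003]
contact_force: [0.7, -0.1, -0.4]
opening: 0.003
```

```bash
python3 -c "
from h import *
d=snap('scene','s15.png')
for c in('scene','top'):
  for p,v in pw(get_image(c),c,'keeper_knob')[:1]:
    k=st(v);th=np.arctan2(-.062-k[0],.135-k[1]);print(c,p,k,'theta',th)
arc(.145,1.57)
"
```

```text
scene 0.61 [-0.06119478 -0.02947421] theta -0.004895704175873292
t 24.32 stop xy [-0.0828 -0.0267] z 0.2418 delta cm [ 0.36  0.33 -0.12] rot [ 0.006  0.001 -0.006] F [ 0.8 -0.4 -0.6] op -0.0 j [ 0.08  0.29  2.05  0.01  0.81 -1.77]
```

carry_out --deltas "1 0 -0.2 0 0 0 0;1 0 0 0 0 0 0"

```text
clock: 24.58
tool_pos: [0.4869, 0.0837, 0.2418]
tool_rot: [-0.0, -0.136, 0.991, 0.004]
contact_force: [-0.4, 1.9, 0.6]
opening: 0.004
```

carry_out --deltas "1 0 -0.2 0 0 0 0;1 0 0 0 0 0 0"

```text
clock: 24.82
tool_pos: [0.4871, 0.0831, 0.2418]
tool_rot: [-0.0, -0.135, 0.991, 0.006]
contact_force: [-0.7, 2.2, 0.5]
opening: -0.001
```

```bash
python3 -c "
from h import *
d=snap('scene','s16.png')
for c in('scene','top'):
  for p,v in pw(get_image(c),c,'keeper_knob')[:1]:
    k=st(v);th=np.arctan2(-.062-k[0],.135-k[1]);print(c,p,k,'theta',th)
arc(.145,1.57)
cv2.imwrite('pics/s16z.png',cv2.resize(d['image'][180:380,220:420,::-1],None,fx=2.9,fy=2.9))
"
```

```text
scene 0.77 [-0.06010844 -0.02822527] theta -0.011588145040312218
top 0.38 [ 0.00837295 -0.16489568] theta -0.2304879174988084
t 25.07 stop xy [-0.0804 -0.0267] z 0.2418 delta cm [ 0.36  0.57 -0.11] rot [ 0.011  0.001 -0.008] F [0.2 5.7 0.1] op -0.0 j [ 0.08  0.29  2.05  0.02  0.81 -1.77]
```

View pics/s16z.png

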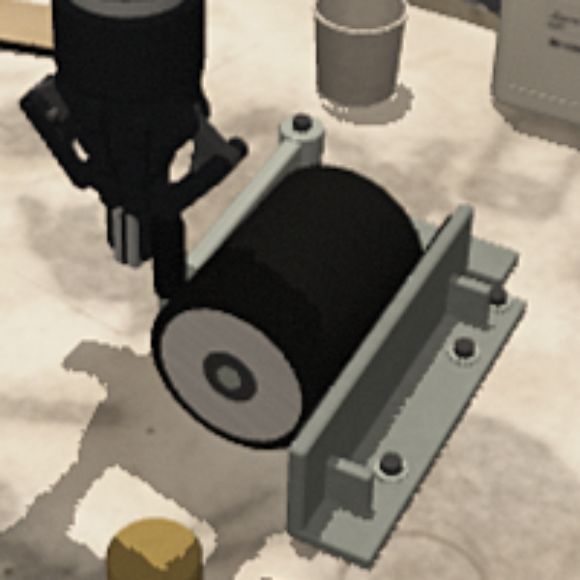

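The force rises to 5.7 N while the tool stops advancing, so the bar is at its end stop. Backing off along +y and then up.

carry_out --deltas "1 0 0.2 0 0 0 0;1 0 0.3 0 0 0 0;1 0 0.6 0 0 0 0;1 0 1.5 0 0 0 0;1 0 2.5 0 0 0 0;1 0 3 -1 0 0 0;1 0 3 -3 0 0 0;1 0 3 -4 0 0 0;1 0 3 -4 0 0 0;1 0 3 -2 0 0 0;1 0 0 0 0 0 0;1 0 0 0 0 0 0"

```text
clock: 26.58
tool_pos: [0.4282, 0.2851, 0.3862]
tool_rot: [-0.001, -0.137, 0.991, 0.004]
contact_force: [-0.4, 0.6, -0.8]
opening: -0.001
```

```bash
python3 -c "
from h import *
d=snap('scene','s17.png')
for c in('scene','top','scene','top'):
  i=get_image(c)
  for p,v in pw(i,c,'keeper_knob')[:1]:
    k=st(v);th=np.arctan2(-.062-k[0],.135-k[1]);print(c,p,k,'theta',th)
  print([(q,p,(st(v) if q=='roller' else v)) for q in('roller','cup','amber_bottle','loose_cap') for p,v in pw(i,c,q)[:1]])
to(0,0,.3)
cv2.imwrite('pics/s17z.png',cv2.resize(d['image'][180:380,220:420,::-1],None,fx=2.9,fy=2.9))
t=snap('top','t17.png')
"
```

```text
scene 0.73 [-0.05870893 -0.02987493] theta -0.019958352627946645
[('roller', 0.64, array([ 0.00259263, -0.00365626])), ('cup', 0.78, array([0.7688, 0.1719, 0.006 ])), ('amber_bottle', 0.78, array([ 0.7902, -0.0748, -0.0009])), ('loose_cap', 0.92, array([ 0.3823, -0.042 , -0.0042]))]
top 0.57 [-0.06181184 -0.02836101] theta -0.001151814308582285
[('roller', 0.76, array([0.00241798, 0.00045099])), ('cup', 0.8, array([0.7751, 0.1723, 0.0029])), ('amber_bottle', 0.64, array([ 0.7877, -0.0748,  0.0018])), ('loose_cap', 0.64, array([ 3.773e-01, -4.110e-02,  2.000e-04]))]
scene 0.91 [-0.05828482 -0.03166102] theta -0.022288172032802936
[('roller', 0.91, array([ 0.00193249, -0.00450727])), ('cup', 0.89, array([0.7697, 0.1684, 0.006 ])), ('amber_bottle', 0.79, array([ 0.7874, -0.0714, -0.0048])), ('loose_cap', 0.69, array([ 3.847e-01, -4.250e-02,  3.000e-04]))]
top 0.66 [-0.06001162 -0.02752482] theta -0.012233722325260644
[('roller', 0.89, array([0.00175853, 0.00032799])), ('cup', 0.65, array([ 7.719e-01,  1.685e-01, -4.000e-04])), ('amber_bottle', 0.69, array([ 0.786 , -0.0741,  0.0037]))]
t 27.82 stop xy [-0.2908 -0.027 ] z 0.387 delta cm [ -2.87 -29.14   8.45] rot [ 0.007 -0.006  1.565] F [ 0.1 -0.  -0.5] op -0.0 j [ 0.5   0.11  1.91  0.01  1.12 -1.35]
```

View pics/s17z.png

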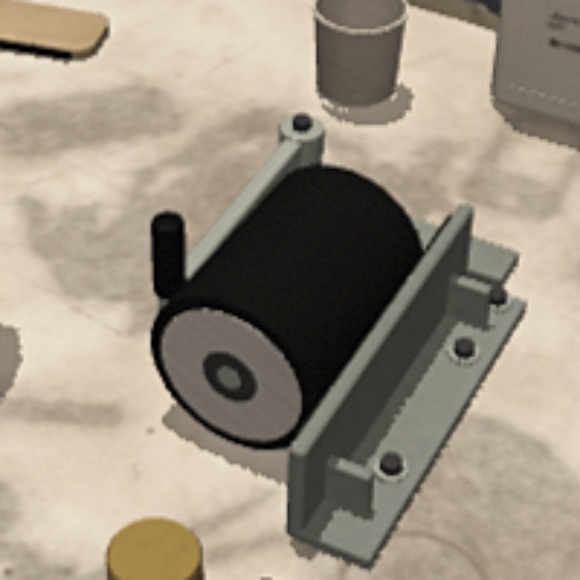

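View pics/t17.png

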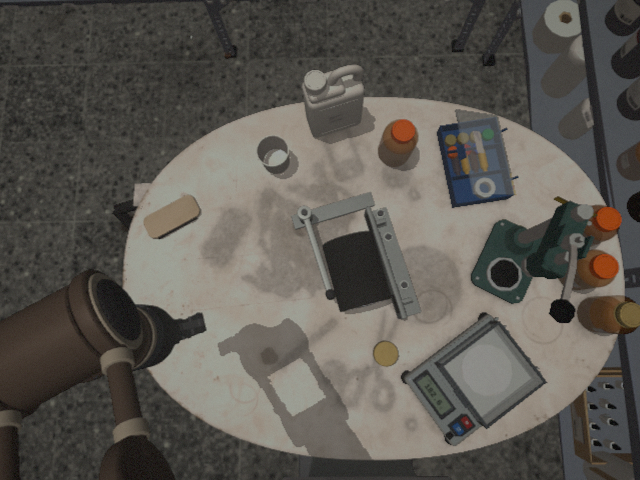

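The bar is shut, from (305,213) to (330,295) and parallel to the stop. The roller (360,270) lies square against the buffers, the bystanders are unmoved and the arm is clear.

```bash
python3 -c "
from station import *
print(close_job())"
```

```text
the job is handed in; nothing more can be done
None
```

The roller is home against the stop and the keeper bar is shut in front of it. I handed the job in at about 28 s of the 70 s allowed.

- **Roller:** I pushed it at 4–5 cm/s with the open jaws laid along the stop, which also squared it up. It came to rest against the buffers at about 3 N and did not move when I backed off. The networks put it 2 mm or so past the home line, within their error, and in the pictures it lies parallel to the stop.
- **Keeper:** I pushed the knob round with closed fingers until the bar met its end stop, where the force rose to 5.7 N and the tool stopped advancing. The last readings gave an angle of -0.001 to -0.02 rad, which is shut within measuring error.
- **Cup, amber bottle and loose cap:** all three read within a few mm of where they started. One of the two final top-view checks did not report the cap, but it shows in the picture in its place.
- **Arm:** it stands clear of everything. The highest force I read in the whole job was about 6 N.

Early on, the networks mostly failed to find the stop in the top view, and my corner measurements from the two cameras differed by about 7 mm. I settled the stop's position using the pivot and scene readings. The roller and keeper then met their stops where that position said they should.

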